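# Seat the knob's insert and lift the knob out with press tongs

### The arm

A 6-joint arm with a two-finger parallel gripper is mounted at the origin on the work surface. World frame = base frame: x ahead of the robot, y to its left, z up, the work surface at z = 0. Lengths are in mm, angles in rad, forces in N, time in s.
With the tool pointing down it reaches from about 300 to 775 mm from the base axis. Payload 14.6 kg.
Tool frame: the origin (TCP) lies on the centre line of the jaws, within the pads' length; the fingertips stand 22 mm ahead of it and the grasp point (between the pads) lies 3 mm ahead of it (manip.tcp_to_tips is the distance from the TCP to the fingertips, in mm); z points along the fingers, y is the direction in which the jaws open and shut (so a half turn about z gives the same grasp; the last joint's range is limited). The gripper opens to 94 mm and grips with 3 to 60 N. Pads are 16 mm wide; open, the fingers measure 119 mm over their backs; the gripper's body (75 mm by 177 mm) begins 78 mm behind the grasp point.
Start: joints at [1.17, 0.3, 1.521, -0, 1.321, -0.067], TCP at [180.197, 519.633, 227.446] pointing down, gripper open.
Joint ranges: [-3.03, 3.03], [-0.79, 2.21], [0.23, 2.52], [-1.04, 4.18], [0, 3.07], [-2.55, 2.55]. Speed limits (rad/s): [2.22, 2.22, 2.57, 3.14, 3.14, 3.14].

### API

Orientations are given as [roll, pitch, yaw] about the fixed x, y, z axes, in that order (R = Rz(yaw) Ry(pitch) Rx(roll)).
In Python, from cell import manip, vision, workorder gives the robot as it stands.
- The arm moves only by the tool carry_out, never from a script. Its argument "deltas" is a list of rows, each a list of 3 entries, a list of its own where there are three numbers: the shift along the tool's x, y, z in cm, then the turn about the tool's z in degrees, then the opening, from 0 (shut) to 1 (fully open). A call has 1 to 20 rows; each row shifts and turns the commanded pose from where the row before left it, along the tool's axes as they then stand; what a row does not reach is not made up. A row lasts 1/12 s, in which the tool goes at most 41.7 mm and 7.16 degrees, less where a joint would pass 70% of its speed; a pose out of reach is approached as far as the arm can. A call with a gripper value outside its range is refused whole. The fingers move at their own pace and stop on an object; "grip_force" is the grip in N (left out, the last holds). Time passes only in rows, so rows that do not move let the fingers close. It gives the time, the measured TCP pose, the force and the opening at its end, in the units of the state.
- manip.read_state(): the state, without advancing time (a new reading comes with each control period).
- vision.camera(name): name is "side" or "top" or "wrist"; returns (picture, depth): 420x560x3 uint8, red, green, blue; 420x560 float32, mm along the optical axis (not along the pixel's ray), 0 where there is no reading.
- vision.calibration(name): a dict with "mtx" (3x3 intrinsics, pixels), "distortion" ([k1, k2, p1, p2, k3] as OpenCV has them; the pictures are not rectified), "eye" and "orientation" of the camera in the world. Camera axes: x right, y down, z forward; pixel columns grow to the right and rows downward; lengths in mm; the calibration is good to about 2 mm. A picture is of the moment at which its call begins: read the wrist's pose just before it. calibration takes no time and is no camera call; for the wrist camera it gives the pose at the moment of the call.
- workorder.sign_off(): hands the job in, once; it reports no verdict.
The state is a dict: "clock": time; "joints": joint angles; "qd": joint speeds; "effort": joint torques, N m; "eef_pos": TCP position; "eef_rot": TCP orientation; "wrist_force": force on the tool from outside, world axes, zero at the start; "moment": the same for the moment, N m; "finger_gap": finger opening in mm.
Only numpy, scipy, OpenCV 4.12 (cv2) and the standard library are available. Lean on these libraries where they do the work, as an engineer would, in place of code of your own. Each camera call takes 0.05 s, during which the arm holds its last target.

### The job

A small wooden knob stands under the ram of the green hand press with its brass insert still proud: swing the press lever down to its stop so that the insert is pressed home, and let the lever spring back up fully. Then take the red-handled tongs and, without the gripper or arm ever touching the knob, squeeze them on the knob, lift it out of the press and bring it clear to the outside. Finish while still holding the tongs closed on the knob, the knob at least 10 cm above the bench and at least 15 cm horizontally from the spot where it stood; leave the glue bottle, tape roll and jar where they are.

Things in the scene. Friction and masses are not known exactly. Their poses are not given: they have to be found in the camera images.
- press: Green two-column hand press, fixed. Origin: centre of its underside, on the bench; its open front faces its -x, +y is its left, z up. Base 120 (x) x 210 (y) x 40 high. Columns 24 x 24 at y = -88 and +88 mm carry a beam 46 (x) x 200 (y), 135 to 165 mm high; lever brackets above it up to 226 mm. Open at front and back between the columns (152 mm clear).
- ram_foot (a point): Centre of the underside of the press's ram (foot 22 in diameter), straight over the nest: 95 mm above the bench at rest, 74.5 mm with the lever at its stop. It rises again with the lever.
- nest (a point): Centre of the flat seat where the knob stands, on top of the press base, 40 mm above the bench, at the press's x = y = 0, under the ram; axes as the press. A steel locating ring stands round it: 34 inner, 44 outer diameter, 4 mm high.
- lever (a joint): Angle of the press lever in rad: 0 = up at rest, 0.6 = down at its stop. It pivots 210 mm above the bench at the press's y = +35 mm, about the press's x axis, and reaches out to the press's right (-y). A spring returns it by itself; about 4 to 10 N downward at the handle swings it down.
- lever_grip (a point): Middle of the black round handle (24 diameter, 95 long, along the lever), on its centre line, 235 mm from the pivot; about 275 mm above the bench at rest (lever sloping up 0.28 rad outwards), about 136 mm at the stop (sloping down 0.32 rad). Can be pushed down from above. Axes move with the lever.
- knob: Turned light-wood knob, 30 in diameter, 34 high, about 60 g, standing loose on the nest. Origin at the centre of its underside, z up its axis.
- insert (a joint): How far the brass insert (10 diameter) in the top of the knob has been pressed in, in m: 0 = stands 6 mm proud of the knob, 0.006 = flush (it does not spring back). The ram at its lowest presses it to nearly flush (over 0.005).
- tongs: Sprung steel tongs with red grip panels, 120 g, 210 long, lying level on the bench, jaws opening sideways. Origin: on the centre line at the bench under the middle of the panels; +x points along the tongs to the tips, z up. Hinge block at x = -103 to -87 mm. Squeezing the panels closes the tips; both arms move alike.
- tongs_grip (a point): Midway between the two red panels, 17 mm above the tongs' underside; axes as the tongs. Panels: 50 long (x), 34 high, facing +y and -y; outside width 48 mm open, about 30 closed on the knob: grip from above across y. The spring resists with 5 N (starts to close) to 12 N (closed on the knob): 6 N carries the tongs still open, 25 N clamps the knob.
- tongs_tip (a point): Point midway between the two black shallow-V jaw pads, 95 mm ahead of the tongs' origin and 17 mm above their underside; axes as the tongs. The pads are 30 long (x) and 16 high; the knob's axis belongs at this point. Clear gap between the pads about 58 mm open; outside width at the tips about 75 mm open.
- tongs_l (a joint): Closing angle of the left tongs arm in rad (the right arm mirrors it): 0 = open, about 0.10 = closed on the knob, 0.13 = limit (closed empty).
- glue: White glue bottle with orange cap, 56 diameter, 150 high, upright; origin at centre of underside. Leave alone.
- tape: Blue tape roll lying flat, 90 outer diameter, 24 high; origin at centre of underside. Leave alone.
- jar: Amber jar with steel lid, 64 diameter, 80 high, upright; origin at centre of underside. Leave alone.
Not all that is in view belongs to the job. Of the things like the tongs, leave any that is orange; of the rest the smaller one is meant.

How it is judged:
By the outcome, as a careful person would: the job done as asked, in the order asked, and still so for the second after the job is handed in, while the arm keeps its last pose, push and grip.
It also fails if it takes over 64 s, if anything falls off the work surface, if the arm or the gripper's body presses on something with over 40 N, if the wrist force passes 120 N, or if a joint passes its speed limit or range.

## Working session

There is one attempt and no reset: what is moved stays moved. The work goes in short steps, Python scripts to look and compute and a tool call to move; the robot and the scene stay as the last step left them, time stands still between calls to the robot, and variables do not carry over. Pictures are saved under pics/ and viewed, and the job is handed in when it is done.

Besides the shell and the picture viewer there is one more tool, called after "Request:" as name([rows], argument=value, ...), one row to a line, values as JSON. carry_out: Moves the arm, as the interface text tells. Its arguments: {"type":"object","properties":{"deltas":{"type":"array","items":{"type":"array"}},"grip_force":{"type":"number"}},"required":["deltas"]}

```bash
mkdir -p pics; ls; cat > h.py <<'E'
import numpy as np, cv2
from cell import manip, vision, workorder
E
python3 - <<'E'
from h import *
np.set_printoptions(precision=3,suppress=True)
for n in ['side','top']:
    p,d=vision.camera(n); cv2.imwrite(f'pics/{n}0.png',p[:,:,::-1]); np.save(f'{n}_d.npy',d); np.save(f'{n}_p.npy',p)
    print(n,vision.calibration(n))
print(manip.read_state())
E
```

```text
pics
side {'mtx': array([[476.775,   0.   , 282.636],
       [  0.   , 476.775, 203.055],
       [  0.   ,   0.   ,   1.   ]]), 'distortion': array([-0.021,  0.   ,  0.   ,  0.   ,  0.   ]), 'eye': array([ 275.2  , -664.118, 1121.236]), 'orientation': array([-2.437,  0.014, -0.346])}
top {'mtx': array([[411.314,   0.   , 284.042],
       [  0.   , 411.314, 211.681],
       [  0.   ,   0.   ,   1.   ]]), 'distortion': array([0.027, 0.   , 0.   , 0.   , 0.   ]), 'eye': array([ 458.731,  115.399, 1258.824]), 'orientation': array([-3.088, -0.017, -1.574])}
{'clock': 0.1, 'joints': array([ 1.17 ,  0.3  ,  1.521,  0.   ,  1.321, -0.067]), 'qd': array([ 0.   , -0.001, -0.001, -0.001, -0.   , -0.002]), 'effort': array([  0.   , -53.265, -35.328,   0.071,   0.024,  -0.   ]), 'eef_pos': array([180.117, 519.455, 226.967]), 'eef_rot': array([-3.141, -0.   ,  2.808]), 'wrist_force': array([ 0.298,  0.102, -0.195]), 'moment': array([-0.042, -0.011, -0.024]), 'finger_gap': 94.07896688721706}
```

View pics/side0.png

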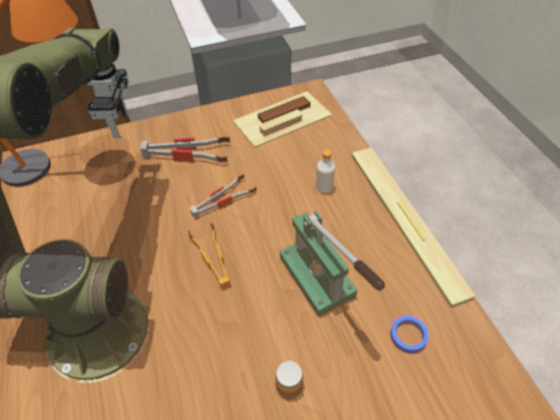

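View pics/top0.png

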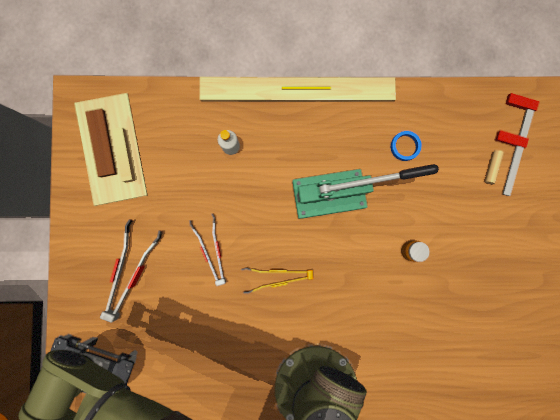

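The side view shows the small red tongs at about (222,195), the big red pair at (185,150) and the orange pair at (210,255), with the press at (320,260). In the top view the small tongs' hinge is at (220,282) with the tips at (193,222) and (214,215). The press is at (330,193) and its black handle at (418,172).

```bash
cat > h.py <<'E'
import numpy as np, cv2
from cell import manip, vision, workorder
from scipy.spatial.transform import Rotation as Ro
np.set_printoptions(precision=3,suppress=True)
def rays(c,uv):
    uv=np.asarray(uv,float).reshape(-1,1,2)
    n=cv2.undistortPoints(uv,c['mtx'],c['distortion']).reshape(-1,2)
    R=Ro.from_euler('xyz',c['orientation']).as_matrix()
    return np.c_[n,np.ones(len(n))]@R.T
def plane(c,uv,z):
    r=rays(c,uv); e=np.array(c['eye']); return e+r*((z-e[2])/r[:,2])[:,None]
def cloud(c,d):
    h,w=d.shape; u,v=np.meshgrid(np.arange(w),np.arange(h))
    r=rays(c,np.c_[u.ravel(),v.ravel()]); P=np.array(c['eye'])+r*d.reshape(-1,1)
    P[d.ravel()==0]=np.nan
    return P.reshape(h,w,3)
E
python3 - <<'E'
from h import *
for n in ['top','side']:
    c=vision.calibration(n); p=np.load(n+'_p.npy'); d=np.load(n+'_d.npy'); P=cloud(c,d)
    print(n,'bench z', np.nanmedian(P[300:310,450:500,2]) if n=='top' else np.nanmedian(P[300:320,200:250,2]))
    hsv=cv2.cvtColor(p,cv2.COLOR_RGB2HSV); H,S,V=cv2.split(hsv)
    g=((H>55)&(H<95)&(S>60)); 
    if n=='top': g[:150]=0; g[230:]=0; g[:,:280]=0
    else: g[:200]=0; g[:,:270]=0
    q=P[g]
    for lo,hi in [(30,48),(155,175),(210,235)]:
        s=q[(q[:,2]>lo)&(q[:,2]<hi)]
        if len(s)>8: print(lo,len(s),cv2.minAreaRect(s[:,:2].astype(np.float32)),np.median(s[:,2]))
    r=((H<6)|(H>174))&(S>150)&(V>60)
    box=(slice(200,290),slice(185,235)) if n=='top' else (slice(170,220),slice(185,262))
    m=np.zeros_like(r); m[box]=r[box]
    k,l,st,ce=cv2.connectedComponentsWithStats(m.astype(np.uint8))
    for i in range(1,k):
        if st[i,4]>5: print('red',ce[i],st[i,4],np.nanmedian(P[l==i],0),np.nanmax(P[l==i],0)[2])
    sub=P[box]; mm=sub[...,2]>8; ys,xs=np.where(mm); print('tongs pts',mm.sum(), cv2.minAreaRect(sub[mm][:,:2].astype(np.float32)))
    # handle
    hb=(slice(155,190),slice(370,445)) if n=='top' else (slice(240,300),slice(330,390))
    k=(V<60); t=P[hb][k[hb]]; t=t[t[:,2]>180]
    print('handle',len(t),t.mean(0),t[t[:,1].argmin()],t[t[:,1].argmax()])
    z=2 if n=='top' else 2
    cv2.imwrite(f'pics/{n}_crop.png',cv2.resize(p[195:295,175:325] if n=='top' else p[160:320,180:400],None,fx=4 if n=='top' else 3,fy=4 if n=='top' else 3,interpolation=cv2.INTER_CUBIC)[:,:,::-1])
E
```

```text
top bench z -1.5578864086919566
30 1460 ((578.7994384765625, -41.658348083496094), (118.1427230834961, 206.19691467285156), 8.961920738220215) 38.72895261007773
155 808 ((579.3609619140625, -41.67002868652344), (46.19473648071289, 196.34889221191406), 8.696463584899902) 163.6642790186587
210 73 ((577.4356689453125, -26.477367401123047), (37.17605209350586, 65.42082214355469), 9.684350967407227) 224.03860842231097
red [218.258 249.161] 31 [413.181 290.616  20.754] 35.55845693624315
red [203.714 253.905] 21 [399.634 331.378  31.013] 36.126295586169135
tongs pts 407 ((410.83294677734375, 326.8590393066406), (213.63372802734375, 76.78579711914062), 10.099010467529297)
handle 258 [ 606.614 -224.802  281.176] [ 611.537 -266.428  288.164] [ 604.466 -182.786  272.687]
side bench z -0.19746148497301874
30 962 ((577.5823974609375, -45.81859588623047), (113.83600616455078, 201.80392456054688), 9.126138687133789) 38.996391236080626
155 495 ((579.8008422851562, -45.37696075439453), (42.18838882446289, 191.0472412109375), 7.771234035491943) 163.2705658109661
210 12 ((571.752685546875, -6.550745964050293), (31.307985305786133, 23.155227661132812), 10.74328327178955) 223.92560392062882
red [215.923 191.231] 13 [399.92  329.033  30.365] 34.98626639025679
red [223.7   199.967] 30 [413.994 287.975  29.024] 35.351731669550645
tongs pts 618 ((414.28289794921875, 303.55157470703125), (214.56710815429688, 78.46188354492188), 23.27876853942871)<stdin>:23: RuntimeWarning: Mean of empty slice.
  ret = um.true_divide(
Traceback (most recent call last):
ValueError: attempt to get argmin of an empty sequence
```

View pics/top_crop.png

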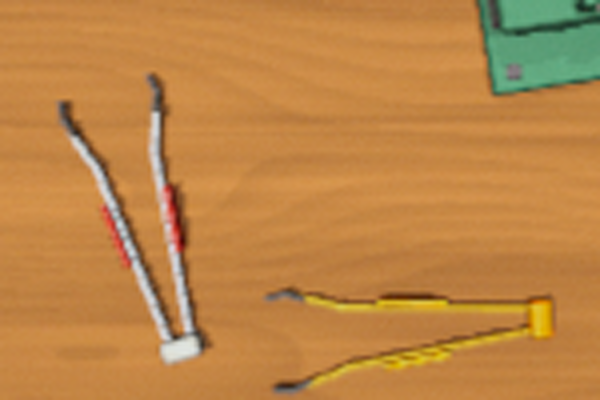

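```bash
python3 - <<'E'
from h import *
for n in ['top','side']:
    c=vision.calibration(n); p=np.load(n+'_p.npy'); d=np.load(n+'_d.npy'); P=cloud(c,d)
    box=(slice(205,290),slice(185,228)) if n=='top' else (slice(170,220),slice(185,262))
    sub=P[box]; mm=(sub[...,2]>8)
    k,l,st,ce=cv2.connectedComponentsWithStats(mm.astype(np.uint8))
    i=1+st[1:,4].argmax(); q=sub[l==i]; print(n,st[i]); print(cv2.minAreaRect(q[:,:2].astype(np.float32)),np.percentile(q[:,2],[5,50,95,100]))
    cv2.imwrite(f'pics/{n}_m.png',cv2.resize((mm*255).astype(np.uint8),None,fx=5,fy=5))
if 1:
    p=np.load('side_p.npy')
    cv2.imwrite('pics/side_crop.png',cv2.resize(p[160:320,180:400],None,fx=3,fy=3,interpolation=cv2.INTER_CUBIC)[:,:,::-1])
E
```

```text
top [  4   8  37  73 406]
((411.6611328125, 313.139404296875), (209.1848907470703, 75.49296569824219), 17.88484764099121) [12.108 23.868 34.163 40.325]
side [  4   5  68  44 618]
((414.28289794921875, 303.55157470703125), (214.56710815429688, 78.46188354492188), 23.27876853942871) [ 9.62  20.271 32.546 37.837]
```

View pics/side_crop.png

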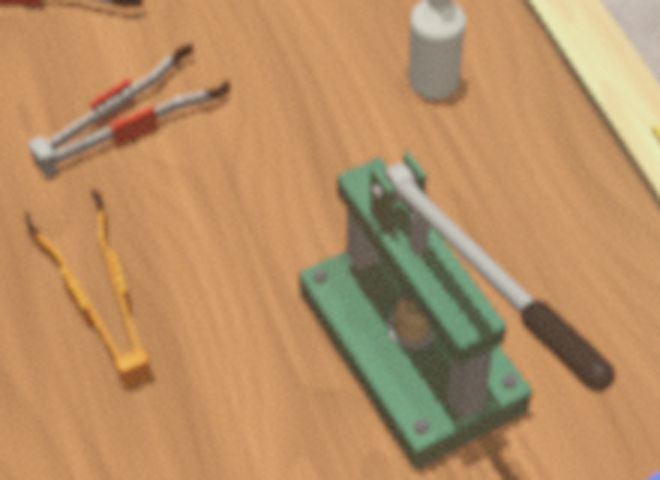

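Request:
carry_out([
  [[0,0,-3],7,0],
  [[0,0,-3],7,0],
  [[0,0,-3],7,0],
  [[0,0,-2.5],7,0],
  [[0,0,0],7,0],
  [[0,0,0],7,0],
  [[0,0,0],7,0],
  [[0,0,0],7,0],
  [[0,0,0],6,0],
  [[0,0,0],0,0],
], grip_force=20)

```text
clock: 0.93
eef_pos: [180.2, 519.6, 342.1]
eef_rot: [-3.141, 0.001, 1.721]
wrist_force: [0.6, 0.2, 0.4]
finger_gap: 30.8
```

The crop shows the knob under the ram on the open front of the press, with the small tongs at its upper left. Next I move over the handle.

Request:
carry_out([
  [[-3,1.15,0],0,0],
  [[-3,1.15,0],0,0],
  [[-3,1.15,0],0,0],
  [[-3,1.15,0],0,0],
  [[-3,1.15,0],0,0],
  [[-3,1.15,0],0,0],
  [[-3,1.15,0],0,0],
  [[-3,1.15,0],0,0],
  [[-3,1.15,0],0,0],
  [[-3,1.15,0],0,0],
  [[-3,1.15,0],0,0],
  [[-3,1.15,0],0,0],
  [[-3,1.15,0],0,0],
  [[-3,1.15,0],0,0],
  [[-3,1.15,0],0,0],
  [[-3,1.15,0],0,0],
  [[-3,1.15,0],0,0],
  [[-3,1.15,0],0,0],
  [[-3,1.15,0],0,0],
  [[0,0,0],0,0],
])

```text
clock: 2.6
eef_pos: [485.5, -13.5, 341.5]
eef_rot: [-3.14, 0.0, 1.726]
wrist_force: [-0.4, 0.1, -0.1]
finger_gap: 0.6
```

Request:
carry_out([
  [[-2.9,1.1,0],0,0],
  [[-2.9,1.1,0],0,0],
  [[-2.9,1.1,0],0,0],
  [[-2.9,1.1,0],0,0],
  [[-2.9,1.1,0],0,0],
  [[-2.9,1.1,0],0,0],
  [[-2.9,1.1,0],0,0],
  [[-2.8,1.1,0],0,0],
  [[0,0,0],0,0],
  [[0,0,0],0,0],
])

```text
clock: 3.43
eef_pos: [606.8, -225.1, 341.0]
eef_rot: [-3.14, -0.001, 1.727]
wrist_force: [0.0, 1.2, 0.2]
finger_gap: 0.6
```

```bash
python3 - <<'E'
from h import *
p,d=vision.camera('wrist'); cv2.imwrite('pics/w1.png',p[:,:,::-1]); print(vision.calibration('wrist'),manip.tcp_to_tips)
p,d=vision.camera('side'); cv2.imwrite('pics/s1.png',p[:,:,::-1])
E
```

```text
{'mtx': array([[308.099,   0.   , 278.392],
       [  0.   , 308.099, 210.721],
       [  0.   ,   0.   ,   1.   ]]), 'distortion': array([-0.047,  0.   ,  0.   ,  0.   ,  0.   ]), 'eye': array([ 596.259, -155.872,  499.794]), 'orientation': array([2.899, 0.003, 0.157])} 22.0
```

View pics/w1.png

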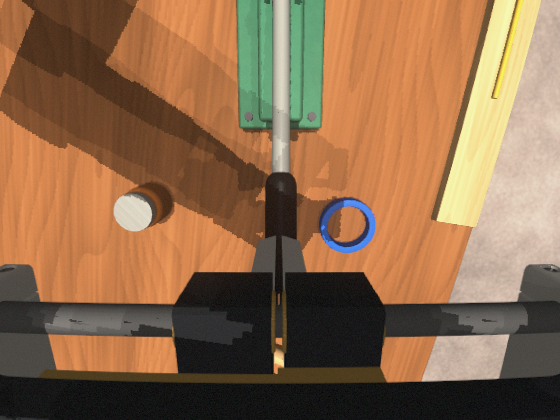

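View pics/s1.png

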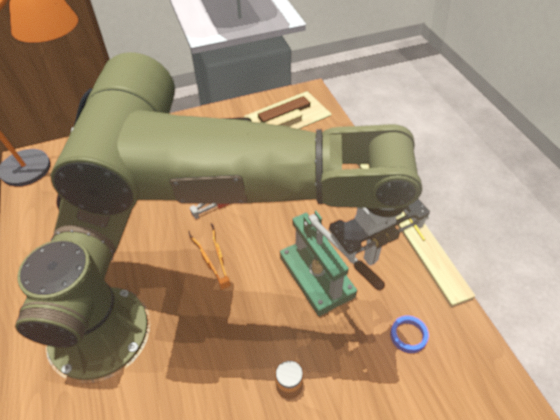

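The fingers stand centred over the handle (column 280 in the wrist view). The wrist camera sits on the tool's +x side. Now I press the lever.

Request:
carry_out([
  [[-0.4,0,1],0,0],
  [[0,0,1],0,0],
  [[0,0,1],0,0],
  [[0,0,1],0,0],
  [[0,0,1],0,0],
  [[0,0,1],0,0],
  [[0,0,1],0,0],
  [[0,0,1],0,0],
  [[0,0,1],0,0],
  [[0,0,1],0,0],
  [[0,0,0],0,0],
])

```text
clock: 4.45
eef_pos: [606.9, -228.6, 240.4]
eef_rot: [-3.14, -0.0, 1.726]
wrist_force: [1.0, -3.1, 4.7]
finger_gap: 0.5
```

Contact is good (4.7 N). I continue down.

Request:
carry_out([
  [[0,0,1],0,0],
  [[0,0,1],0,0],
  [[0,0,1],0,0],
  [[0,0,1],0,0],
  [[0,0,1],0,0],
  [[0,0,0.5],0,0],
  [[0,0,0],0,0],
])

```text
clock: 5.03
eef_pos: [607.2, -227.6, 186.9]
eef_rot: [-3.141, -0.001, 1.726]
wrist_force: [0.3, 2.1, 7.2]
finger_gap: 0.2
```

Request:
carry_out([
  [[0,0,0.4],0,0],
  [[0,0,0.4],0,0],
  [[0,0,0.2],0,0],
  [[0,0,0],0,0],
  [[0,0,0],0,0],
])

```text
clock: 5.45
eef_pos: [607.5, -227.8, 178.2]
eef_rot: [3.141, -0.001, 1.726]
wrist_force: [-1.2, 2.6, 8.4]
finger_gap: 0.6
```

Request:
carry_out([
  [[0,0,0.2],0,0],
  [[0,0,0.2],0,0],
  [[0,0,0],0,0],
])

```text
clock: 5.7
eef_pos: [607.5, -227.7, 174.1]
eef_rot: [3.141, -0.001, 1.726]
wrist_force: [-0.1, 2.1, 8.1]
finger_gap: 0.4
```

Request:
carry_out([
  [[0,0,0.2],0,0],
  [[0,0,0],0,0],
])

```text
clock: 5.87
eef_pos: [607.6, -227.7, 172.9]
eef_rot: [3.14, -0.0, 1.726]
wrist_force: [-3.0, 3.8, 13.9]
finger_gap: 0.1
```

Request:
carry_out([
  [[0,0,0.1],0,0],
  [[0,0,0],0,0],
])

```text
clock: 6.03
eef_pos: [607.7, -227.7, 172.6]
eef_rot: [3.139, 0.0, 1.726]
wrist_force: [-5.0, 5.4, 16.8]
finger_gap: 0.4
```

Request:
carry_out([
  [[0,0,0.1],0,0],
  [[0,0,0],0,0],
  [[0,0,0],0,0],
])

```text
clock: 6.28
eef_pos: [607.7, -227.7, 172.3]
eef_rot: [3.139, 0.0, 1.726]
wrist_force: [-6.4, 5.0, 22.7]
finger_gap: 0.1
```

The force climbs against a rigid stop, about where I predicted. I check the lever slope from the wrist depth while holding it.

```bash
python3 - <<'E'
from h import *
c=vision.calibration('wrist'); p,d=vision.camera('wrist'); cv2.imwrite('pics/w2.png',p[:,:,::-1]); P=cloud(c,d)
# points in press frame
a=0.155; C=np.array([579,-43.]); 
q=P.reshape(-1,3); q=q[np.isfinite(q).all(1)]
X=(q[:,0]-C[0])*np.cos(a)+(q[:,1]-C[1])*np.sin(a); Y=-(q[:,0]-C[0])*np.sin(a)+(q[:,1]-C[1])*np.cos(a)
for y in range(-160,31,20):
    m=(abs(Y-y)<4)&(abs(X)<18)&(q[:,2]>80); 
    if m.sum()>3: print(y,m.sum(),np.percentile(q[m,2],95),X[m][q[m,2]>np.percentile(q[m,2],70)].mean())
s,d=vision.camera('side'); cv2.imwrite('pics/s2.png',cv2.resize(s[150:340,220:440],None,fx=3,fy=3)[:,:,::-1])
E
```

```text
-160 8561 288.8545895566296 0.28811669698059056
-140 383 160.76891101517438 1.0514995007796826
-120 391 167.60805974738594 0.8485683415712766
-100 1148 173.81131537687978 0.9844747797799059
-80 1334 180.50335858926138 0.989973877065747
-60 987 185.15390111340082 -0.3056693236799054
```

View pics/s2.png

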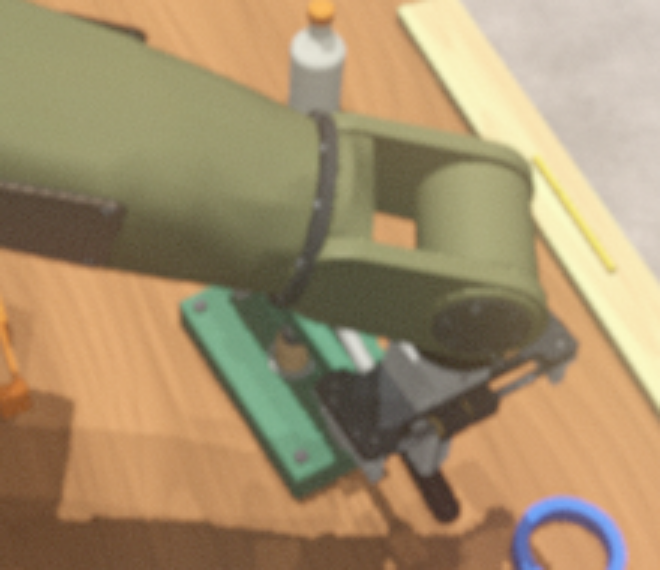

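The lever slope is 0.318 rad down, which is the stop, and the side view shows the ram on the knob. I raise the arm and let the lever follow.

Request:
carry_out([
  [[0,0,-1],0,0],
  [[0,0,-1.2],0,0],
  [[0,0,-1.2],0,0],
  [[0,0,-1.2],0,0],
  [[0,0,-1.2],0,0],
  [[0,0,-1.2],0,0],
  [[0,0,-1.2],0,0],
  [[0,0,-1.2],0,0],
  [[0,0,-1.2],0,0],
  [[0,0,-1.2],0,0],
  [[0,0,-1.2],0,0],
  [[0,0,-1.2],0,0],
  [[0,0,-1.5],0,0],
  [[0,0,-1.5],0,0],
  [[0,0,-2],0,0],
  [[0,0,-2],0,0],
  [[0,0,0],0,0],
])

```text
clock: 7.8
eef_pos: [607.4, -228.4, 385.4]
eef_rot: [3.138, 0.002, 1.726]
wrist_force: [-0.2, 0.0, 0.6]
finger_gap: 0.1
```

Request:
carry_out([
  [[2.9,0,0],0,0.8],
  [[2.9,0,0],0,0.8],
  [[2.9,0,0],0,0.8],
  [[2.9,0,0],0,0.8],
  [[2.9,0,0],0,0.8],
  [[2.9,0,0],0,0.8],
  [[2.9,0,0],0,0.8],
  [[2.9,0,0],0,0.8],
  [[2.9,0,0],0,0.8],
  [[2.9,0,0],0,0.8],
  [[2.9,0,0],0,0.8],
  [[2.9,0,0],0,0.8],
  [[2.9,0,0],0,0.8],
  [[2.9,0,0],0,0.8],
  [[2.9,0,0],0,0.8],
  [[2.9,0,0],0,0.8],
  [[2.9,0,0],0,0.8],
  [[2.9,0,0],0,0.8],
  [[2.9,0,0],0,0.8],
  [[2.9,0,0],0,0.8],
])

```text
clock: 9.47
eef_pos: [517.1, 346.0, 380.4]
eef_rot: [-3.14, 0.001, 1.726]
wrist_force: [0.6, 0.5, 0.0]
finger_gap: 75.2
```

Request:
carry_out([
  [[0,0,0],-7,0.8],
  [[0,0,0],-7,0.8],
  [[0,0,0],-7,0.8],
  [[0,0,0],-7,0.8],
  [[0,0,1],-7,0.8],
  [[0,0,1],-7,0.8],
  [[0,0,1],-7,0.8],
  [[0,0,1],-7,0.8],
  [[0,0,1],-7,0.8],
  [[0,0,0],-7,0.8],
  [[0,0,0],-7,0.8],
  [[0,0,0],-7,0.8],
  [[0,0,0],-7,0.8],
  [[0,0,0],-7,0.8],
  [[0,0,0],-2,0.8],
  [[0,0,0],0,0.8],
  [[0,0,0],0,0.8],
])

```text
clock: 10.88
eef_pos: [517.5, 344.6, 330.7]
eef_rot: [-3.141, -0.001, -2.814]
wrist_force: [0.5, 0.9, -0.2]
finger_gap: 75.2
```

```bash
python3 - <<'E'
from h import *
c=vision.calibration('wrist'); p,d=vision.camera('wrist'); cv2.imwrite('pics/w3.png',p[:,:,::-1]); np.save('w3p.npy',p); np.save('w3d.npy',d); np.save('w3c.npy',c,allow_pickle=True)
P=cloud(c,d); print(c['eye'],c['orientation'],manip.read_state()['joints'])
s,d=vision.camera('side'); cv2.imwrite('pics/s3.png',s[:,:,::-1])
s,d=vision.camera('top'); cv2.imwrite('pics/t3.png',s[:,:,::-1])
E
```

```text
[452.339 322.079 488.723] [2.902 0.    1.899] [ 0.528  0.419  1.126  0.     1.598 -1.37 ]
```

View pics/w3.png

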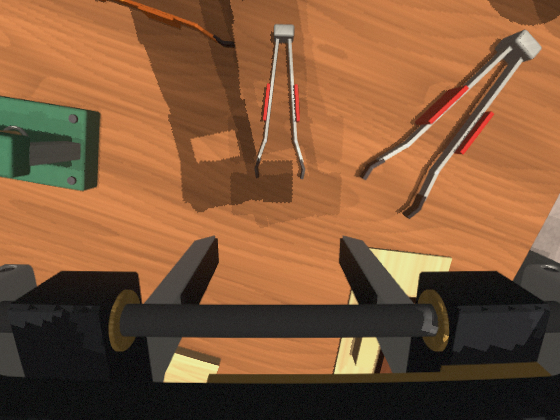

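View pics/s3.png

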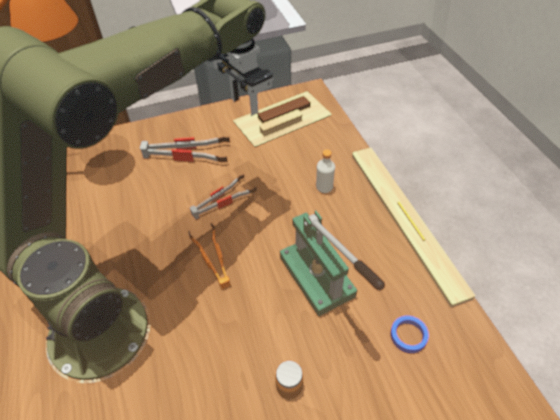

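The wrist view shows the small tongs almost upright in the picture, with the hinge at (284,32), the panels at (267,103) and (297,103), and the tips at (259,172) and (302,172). In the side view the lever is back up.

```bash
python3 - <<'E'
from h import *
c=np.load('w3c.npy',allow_pickle=True).item(); p=np.load('w3p.npy'); d=np.load('w3d.npy'); P=cloud(c,d)
H,S,V=cv2.split(cv2.cvtColor(p,cv2.COLOR_RGB2HSV))
r=((H<6)|(H>172))&(S>170)&(V>80); r[:,:255]=0; r[:,310:]=0; r[:75]=0;r[130:]=0
k,l,st,ce=cv2.connectedComponentsWithStats(r.astype(np.uint8))
pan=[]
for i in range(1,k):
    if st[i,4]>20:
        q=P[l==i]; print('pan',ce[i],st[i],np.nanmedian(q,0),np.nanmin(q,0),np.nanmax(q,0)); pan.append(np.nanmedian(q[q[:,2]>25],0) if (q[:,2]>25).any() else np.nanmedian(q,0))
sub=P[15:185,250:315]; m=sub[...,2]>7
k,l,st,ce=cv2.connectedComponentsWithStats(m.astype(np.uint8)); i=1+st[1:,4].argmax(); q=sub[l==i]
print('bench',np.nanmedian(P[100:140,320:350,2]),st[i]); rect=cv2.minAreaRect(q[:,:2].astype(np.float32)); print(rect)
hz=np.array([[284,31.5]]); print('hinge top z30',plane(c,hz,20), 'tips',plane(c,[[259,173],[302,173]],20))
# symmetric axis fit: per-slice mid along rough axis
th=np.deg2rad(18.5)
for it in range(3):
    u=np.array([np.cos(th),np.sin(th)]); v=np.array([-u[1],u[0]])
    s=q[:,:2]@u; t=q[:,:2]@v; S_=[];T=[]
    for a in np.arange(s.min()+25,s.max()-4,6):
        mm=abs(s-a)<3
        if mm.sum()>3: S_.append(a);T.append((t[mm].min()+t[mm].max())/2)
    f=np.polyfit(S_,T,1); th+=np.arctan(f[0])
    print(np.rad2deg(th),s.min(),s.max(),f, np.std(np.array(T)-np.polyval(f,S_)))
u=np.array([np.cos(th),np.sin(th)]); v=np.array([-u[1],u[0]]); s=q[:,:2]@u
t0=np.median(T); print('origin', (s.min()+103)*u+t0*v, (s.max()-107)*u+t0*v,'th',th)
E
```

```text
pan [266.016 101.544] [263  83   7  38 125] [413.589 290.19   34.752] [388.633 283.794  -0.829] [438.461 296.885  37.503]
pan [296.647 102.537] [294  84   6  38 136] [400.807 331.32   34.724] [378.233 320.217  24.684] [424.661 342.606  37.108]
bench 0.8116292510388803 [   4    9   51  155 1550]
((410.8325500488281, 311.02056884765625), (209.190673828125, 75.40851593017578), 17.486087799072266)
hinge top z30 [[315.373 283.466  20.   ]] tips [[514.439 311.841  20.   ]
 [493.332 373.79   20.   ]]
17.150400653710136 383.62837516698875 593.4873324662957 [ -0.024 177.036] 0.5685880575208752
17.145439085370484 379.7125007436497 589.0742582692691 [ -0.    177.237] 0.31583002073868316
17.145443915582927 379.69771467563925 589.061947086243 [  0.    177.237] 0.3157836211732899
origin [408.986 311.695] [408.379 311.508] th 0.2992444480429508
```

Request:
carry_out([
  [[0,0,0],1.6,0.8],
  [[1.9,0,2],0,0.8],
  [[1.9,0,2],0,0.8],
  [[1.9,0,2],0,0.8],
  [[1.9,0,2],0,0.8],
  [[1.9,0,2],0,0.8],
  [[1.95,0,2],0,0.8],
  [[0,0,2],0,0.8],
  [[0,0,2],0,0.8],
  [[0,0,2],0,0.8],
  [[0,0,2],0,0.8],
  [[0,0,2],0,0.8],
  [[0,0,2],0,0.8],
  [[0,0,1.5],0,0.8],
  [[0,0,0],0,0.8],
  [[0,0,0],0,0.8],
])

```text
clock: 12.37
eef_pos: [408.3, 310.5, 76.4]
eef_rot: [-3.141, -0.001, -2.841]
wrist_force: [0.1, -0.1, 1.2]
finger_gap: 74.9
```

Request:
carry_out([
  [[0,0,1.2],0,0.8],
  [[0,0,1.2],0,0.8],
  [[0,0,1],0,0.8],
  [[0,0,1],0,0.8],
  [[0,0,0.6],0,0.8],
  [[0,0,0],0,0.8],
  [[0,0,0],0,0.8],
], grip_force=6)

```text
clock: 12.95
eef_pos: [408.5, 310.7, 26.6]
eef_rot: [-3.142, -0.0, -2.84]
wrist_force: [0.1, 0.3, 0.2]
finger_gap: 75.4
```

```bash
python3 - <<'E'
from h import *
p,d=vision.camera('wrist'); cv2.imwrite('pics/w4.png',p[:,:,::-1])
E
```

```text
(no output)
```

View pics/w4.png

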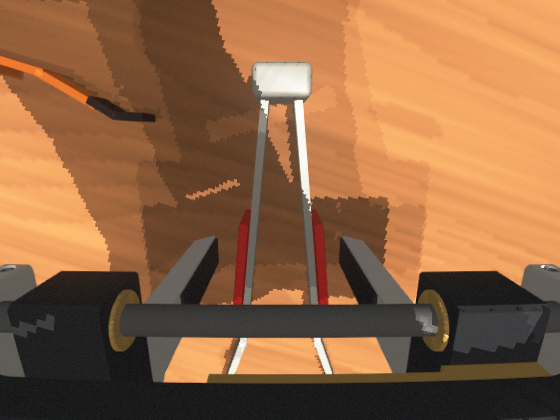

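The tongs lie centred between the fingers: hinge at (282,80), panels at (242,255) and (321,255). I close at 6 N.

Request:
carry_out([
  [[0,0,0],0,0.45],
  [[0,0,0],0,0.45],
  [[0,0,0],0,0.45],
  [[0,0,0],0,0.45],
  [[0,0,0],0,0.45],
  [[0,0,0],0,0.45],
  [[0,0,0],0,0.45],
  [[0,0,0],0,0.45],
], grip_force=6)

```text
clock: 13.67
eef_pos: [408.5, 310.8, 26.7]
eef_rot: [3.141, 0.0, -2.84]
wrist_force: [-0.1, 1.2, 3.0]
finger_gap: 47.5
```

Request:
carry_out([
  [[0,0,-0.5],0,0.45],
  [[0,0,-1],0,0.45],
  [[0,0,-1.2],0,0.45],
  [[0,0,-1.2],0,0.45],
  [[0,0,-1.2],0,0.45],
  [[0,0,-1.2],0,0.45],
  [[0,0,-1.2],0,0.45],
  [[0,0,-1.2],0,0.45],
  [[0,0,-1],0,0.45],
  [[0,0,-0.5],0,0.45],
  [[0,0,0],0,0.45],
])

```text
clock: 14.58
eef_pos: [408.7, 310.8, 129.7]
eef_rot: [3.141, 0.002, -2.84]
wrist_force: [-0.1, 0.5, -0.6]
finger_gap: 45.7
```

```bash
python3 - <<'E'
from h import *
for n in ['wrist','side']:
    p,d=vision.camera(n); cv2.imwrite(f'pics/{n[0]}5.png',p[:,:,::-1]); np.save(n+'5.npy',d); np.save(n+'5p.npy',p)
E
```

```text
(no output)
```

View pics/s5.png

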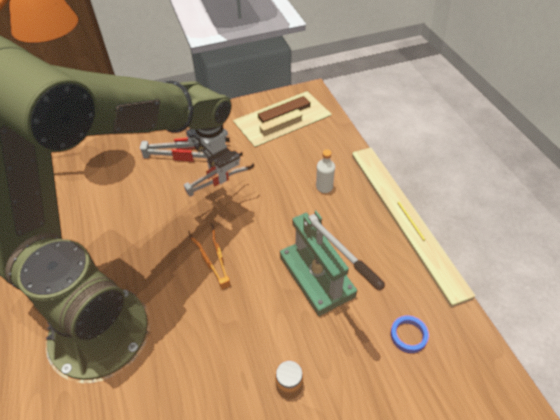

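View pics/w5.png

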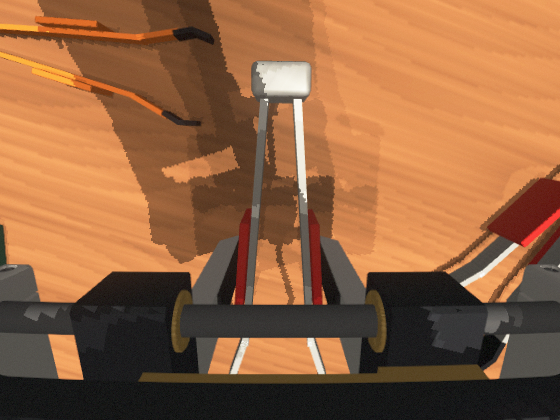

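The tongs are held level and centred, as the wrist view shows the same geometry as before. I move to the front of the press.

Request:
carry_out([
  [[0.4,-1,0],0,0.45],
  [[0.8,-1.8,0],0,0.45],
  [[0.8,-1.8,0],0,0.45],
  [[0.8,-1.8,0],0,0.45],
  [[0.8,-1.8,0],0,0.45],
  [[0.8,-1.8,0],0,0.45],
  [[0.8,-1.8,0],0,0.45],
  [[0.8,-1.8,0],0,0.45],
  [[0.8,-1.8,0],0,0.45],
  [[0.8,-1.8,0],0,0.45],
  [[0.8,-1.8,0],0,0.45],
  [[0.8,-1.8,0],0,0.45],
  [[0.8,-1.8,0],0,0.45],
  [[0.8,-1.8,0],0,0.45],
  [[0.8,-1.8,0],0,0.45],
  [[0.8,-1.8,0],0,0.45],
  [[0.8,-1.8,0],0,0.45],
  [[0.8,-1.8,0],0,0.45],
  [[0.8,-1.8,0],0,0.45],
  [[0.7,-1.8,0],0,0.45],
])

```text
clock: 16.35
eef_pos: [363.8, -72.7, 127.9]
eef_rot: [3.141, -0.001, -2.84]
wrist_force: [1.0, -0.4, -1.1]
finger_gap: 45.9
```

Request:
carry_out([
  [[0,0,0],2,0.45],
  [[0,0,0],2.2,0.45],
  [[0,0,0.5],2.2,0.45],
  [[0,0,0.5],2,0.45],
  [[0,0,0],0,0.45],
  [[0,0,0],0,0.45],
])

```text
clock: 16.85
eef_pos: [364.3, -71.7, 118.1]
eef_rot: [3.141, -0.001, -2.986]
wrist_force: [-0.3, -0.2, -1.0]
finger_gap: 45.8
```

```bash
python3 - <<'E'
from h import *
print(manip.read_state()['joints'])
for n in ['top','side']:
    p,d=vision.camera(n); cv2.imwrite(f'pics/{n[0]}6.png',p[:,:,::-1]); np.save(n+'6.npy',d); np.save(n+'6p.npy',p)
    a=p[120:330,200:400]; cv2.imwrite(f'pics/{n[0]}6c.png',cv2.resize(a,None,fx=2.8,fy=2.8,interpolation=cv2.INTER_CUBIC)[:,:,::-1])
E
```

```text
[-0.293  0.04   2.108 -0.     0.995 -2.02 ]
```

View pics/s6c.png

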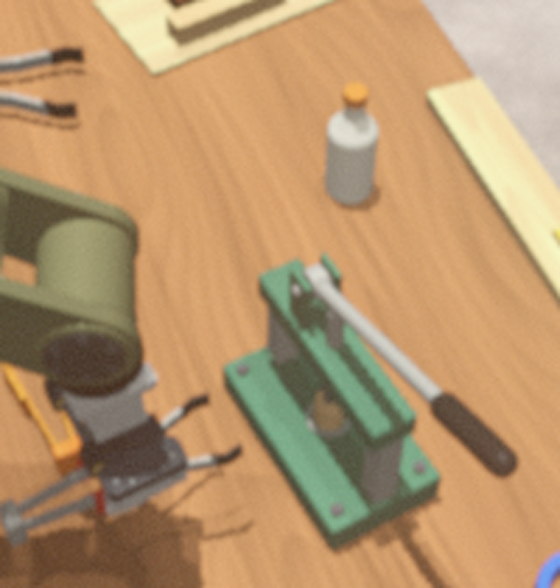

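View pics/t6c.png

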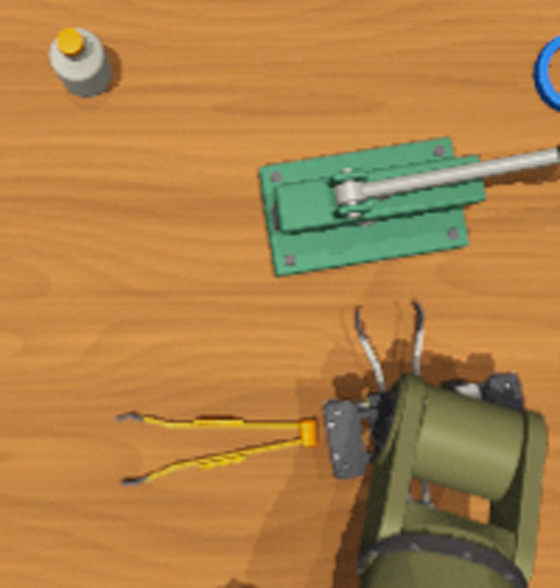

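Both views show the tong tips ahead of the hand, at (358,312) and (418,305) in the top crop and (200,400) and (235,453) in the side crop. The knob is visible at (325,410) in the side crop. I measure the tips against the press and knob.

```bash
python3 - <<'E'
from h import *
ps=None
for n in ['top','side']:
    c=vision.calibration(n); p=np.load(n+'6p.npy'); d=np.load(n+'6.npy'); P=cloud(c,d)
    H,S,V=cv2.split(cv2.cvtColor(p,cv2.COLOR_RGB2HSV))
    g=((H>55)&(H<95)&(S>60)); g[:140]=0; g[330:]=0; g[:,:270]=0
    if n=='top': g[225:]=0
    q=P[g]
    for lo,hi in [(30,48),(155,175)]:
        s=q[(q[:,2]>lo)&(q[:,2]<hi)]; R=cv2.minAreaRect(s[:,:2].astype(np.float32)); print(n,lo,R)
    # tips: points z 95..130 around
    b=(slice(222,262),slice(320,358)) if n=='top' else (slice(255,292),slice(255,290))
    q=P[b].reshape(-1,3); m=(q[:,2]>90)&(q[:,2]<130); q=q[m]
    a=0.155; u=np.array([np.cos(a),np.sin(a)]); v=np.array([-u[1],u[0]])
    s=q[:,:2]@u; t=q[:,:2]@v; tc=(t.min()+t.max())/2
    print('n',len(q))
    for lab,mm in [('L',t>tc),('R',t<=tc)]:
        e=s[mm].max(); w=s[mm]>e-30; print(lab,'tip s',e,'t range last30',t[mm][w].min(),t[mm][w].max(),'z',np.percentile(q[mm][w][:,2],[10,50,90]))
    C=np.array([579,-43.]); print('nest s,t',C@u,C@v)
    st=manip.read_state()['eef_pos'][:2]; print('tcp s,t',st@u,st@v)
    if n=='side':
        kb=(slice(255,278),slice(305,332)); q=P[kb]; hs=H[kb]; m=(q[...,2]>44)&(q[...,2]<85)&(hs<30)&(S[kb]>60)
        k=q[m]; K=np.c_[k[:,:2]@u,k[:,:2]@v,k[:,2]]; print('knob',len(k),K.min(0),K.max(0),np.median(K,0))
        # circle fit with radius 15 on side points z 48..68
        w=K[(K[:,2]>46)&(K[:,2]<68)]
        from scipy.optimize import least_squares
        r=least_squares(lambda x:np.hypot(w[:,0]-x[0],w[:,1]-x[1])-15,[575,-132],loss='soft_l1'); print('knob c',r.x,len(w),r.cost)
        print('top', np.percentile(K[:,2],[90,95,99]))
        cv2.imwrite('pics/k6.png',cv2.resize(p[240:300,290:350],None,fx=10,fy=10,interpolation=cv2.INTER_NEAREST)[:,:,::-1])
E
```

```text
top 30 ((578.49072265625, -42.12378692626953), (117.46883392333984, 206.77540588378906), 8.972764015197754)
top 155 ((579.7020874023438, -41.798614501953125), (46.545753479003906, 197.28977966308594), 8.901869773864746)
n 124
L tip s 456.36745160349574 t range last30 -99.83495599656321 -93.039723215933 z [106.56  113.955 116.903]
R tip s 455.301606481596 t range last30 -161.56878505160333 -154.83119768041402 z [103.672 113.67  117.874]
nest s,t 565.4203320487658 -131.87057331286434
tcp s,t 349.2862266029466 -127.07416230382847
side 30 ((576.5986328125, -46.453651428222656), (113.21918487548828, 203.5439910888672), 10.55960464477539)
side 155 ((578.9649047851562, -45.015045166015625), (40.80024719238281, 193.49412536621094), 8.938170433044434)
n 170
L tip s 458.0655233114272 t range last30 -102.41206643755702 -94.19162962976954 z [101.159 110.331 116.376]
R tip s 456.4147442885223 t range last30 -164.07516635277952 -154.07778890495592 z [102.27  111.587 115.231]
nest s,t 565.4203320487658 -131.87057331286434
tcp s,t 349.2862266029466 -127.07416230382847
knob 99 [ 550.752 -148.889   44.051] [ 573.976 -121.34    76.711] [ 558.668 -139.298   67.342]
knob c [ 566.613 -132.076] 50 28.058586459647785
top [73.688 74.726 76.414]
```

View pics/k6.png

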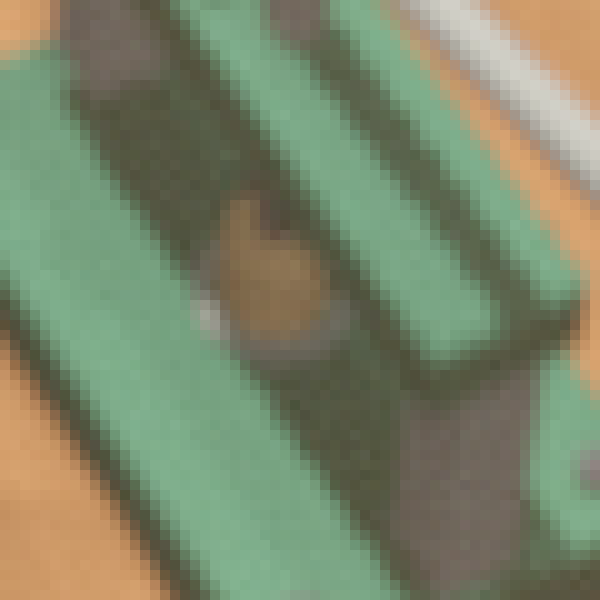

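Request:
carry_out([
  [[0,-0.1,0.6],0,0.45],
  [[0,-0.1,1],0,0.45],
  [[0,-0.1,1],0,0.45],
  [[0,-0.1,1],0,0.45],
  [[0,0,0.8],0,0.45],
  [[0,0,0.4],0,0.45],
  [[-0.5,0,0],0,0.45],
  [[-1,0,0],0,0.45],
  [[-1,0,0],0,0.45],
  [[-1,0,0],0,0.45],
  [[-1,0,0],0,0.45],
  [[0,0,0],0,0.45],
  [[0,0,0],0,0.45],
])

```text
clock: 18.03
eef_pos: [410.3, -68.3, 70.3]
eef_rot: [3.141, -0.0, -2.986]
wrist_force: [-0.2, 0.0, -1.5]
finger_gap: 45.9
```

```bash
python3 - <<'E'
from h import *
for n in ['side']:
    p,d=vision.camera(n); a=p[180:330,220:380]; cv2.imwrite(f'pics/{n[0]}7c.png',cv2.resize(a,None,fx=4,fy=4,interpolation=cv2.INTER_CUBIC)[:,:,::-1])
    p,d=vision.camera('top'); a=p[150:300,260:420]; cv2.imwrite(f'pics/t7c.png',cv2.resize(a,None,fx=4,fy=4,interpolation=cv2.INTER_CUBIC)[:,:,::-1])
E
```

```text
(no output)
```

View pics/s7c.png

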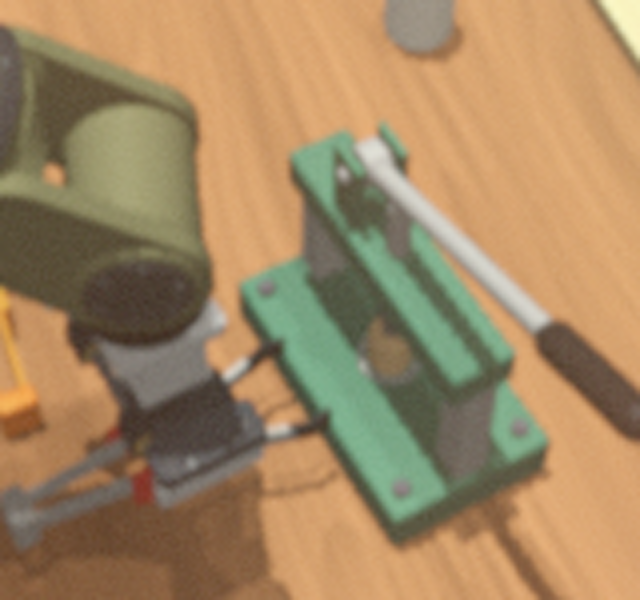

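View pics/t7c.png

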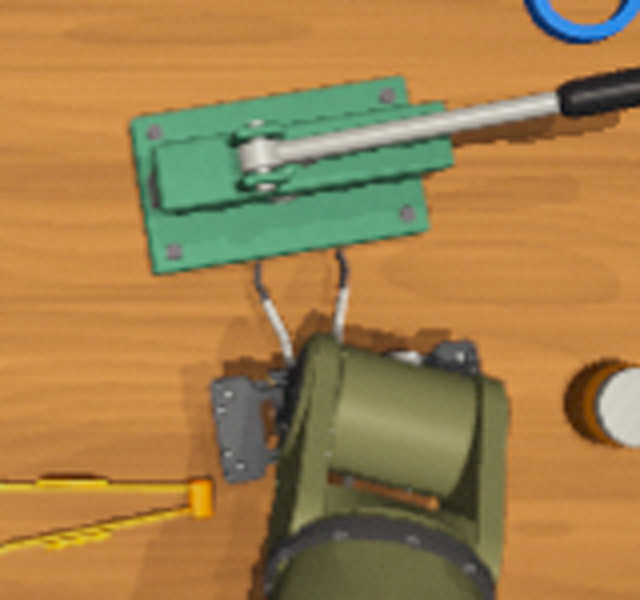

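```bash
python3 - <<'E'
from h import *
a=0.155; u=np.array([np.cos(a),np.sin(a)]); v=np.array([-u[1],u[0]])
for n in ['top','side']:
    c=vision.calibration(n); p,d=vision.camera(n); P=cloud(c,d)
    H,S,V=cv2.split(cv2.cvtColor(p,cv2.COLOR_RGB2HSV))
    b=(slice(205,245),slice(315,355)) if n=='top' else (slice(262,300),slice(272,305))
    notw=(S[b]<90)&(P[b][...,2]>50)&(P[b][...,2]<76)
    k=P[b][notw]; s=k[:,:2]@u; t=k[:,:2]@v; tc=(t.min()+t.max())/2
    for mm in (t>tc,t<=tc): 
        e=s[mm].max(); w=s[mm]>e-14; print(n,mm.sum(),'end s',e,'t',t[mm][w].min(),t[mm][w].max(),np.median(t[mm][w]),'z',np.median(k[mm][w][:,2]))
    q=P[140:330,270:400].reshape(-1,3); g=((H>55)&(H<95)&(S>60))[140:330,270:400].ravel(); q=q[g]; q=q[(q[:,2]>32)&(q[:,2]<46)]
    S_=q[:,:2]@u;T=q[:,:2]@v; print('base s',np.percentile(S_,[.5,99.5]),'t',np.percentile(T,[.3,99.7]))
    q=P[140:330,270:400].reshape(-1,3)[g]; q=q[(q[:,2]>158)&(q[:,2]<170)]
    S_=q[:,:2]@u;T=q[:,:2]@v; print('beam s',np.percentile(S_,[.5,99.5]),'t',np.percentile(T,[.3,99.7]))
    print('tcp',manip.read_state()['eef_pos'][:2]@np.c_[u,v])
E
```

```text
top 44 end s 500.0977150859529 t -99.7454798685751 -97.88036283057905 -99.42685303143233 z 67.58883332062692
top 36 end s 496.38808548692015 t -162.84232188681202 -161.41754094519274 -161.8068584609516 z 63.59207473108904
base s [506.634 623.384] t [-232.403  -27.737]
beam s [543.192 588.736] t [-228.116  -32.759]
tcp [ 394.185 -130.943]
side 47 end s 502.5008183919372 t -105.89060894010592 -98.28034375609663 -102.23970506171952 z 66.02601075611142
side 48 end s 502.2802191746035 t -168.43165073293085 -160.4510416154163 -164.2564628375756 z 64.78482250926368
base s [506.892 620.012] t [-234.329  -34.278]
beam s [543.828 585.69 ] t [-230.14   -39.288]
tcp [ 394.189 -130.998]
```

The tips sit at t = -130.5 against the press centre at -130.2, so they are aligned. 76 mm remains to the nest.

Request:
carry_out([
  [[-0.6,0,0],0,0.45],
  [[-1,0,0],0,0.45],
  [[-1,0,0],0,0.45],
  [[-1,0,0],0,0.45],
  [[-1,0,0],0,0.45],
  [[-1,0,0],0,0.45],
  [[-0.8,0,0],0,0.45],
  [[-0.7,0,0],0,0.45],
  [[-0.5,0,0],0,0.45],
  [[0,0,0],0,0.45],
  [[0,0,0],0,0.45],
])

```text
clock: 19.15
eef_pos: [485.0, -56.8, 70.3]
eef_rot: [3.142, -0.0, -2.987]
wrist_force: [-0.2, 0.6, -1.0]
finger_gap: 45.8
```

```bash
python3 - <<'E'
from h import *
p,d=vision.camera('side'); a=p[200:330,240:380]; cv2.imwrite('pics/s8c.png',cv2.resize(a,None,fx=4.5,fy=4.5,interpolation=cv2.INTER_CUBIC)[:,:,::-1])
a=0.155; u=np.array([np.cos(a),np.sin(a)]); v=np.array([-u[1],u[0]]); print(manip.read_state()['eef_pos'][:2]@np.c_[u,v])
E
```

```text
[ 470.286 -130.988]
```

View pics/s8c.png

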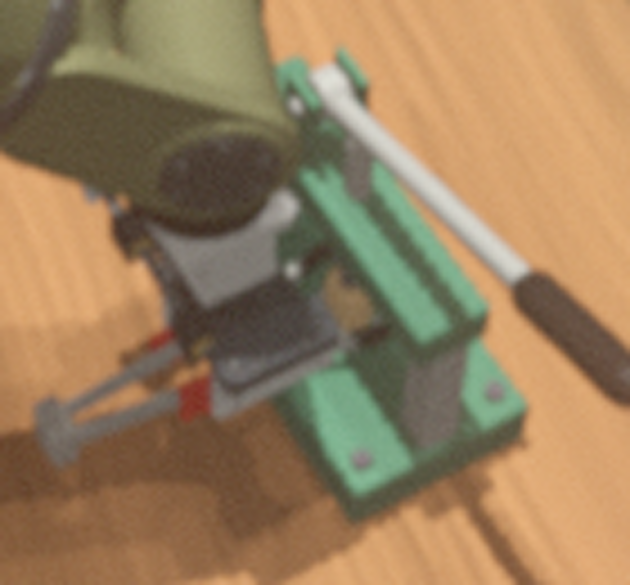

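The knob at (347,297) lies midway between the pads at (315,255) and (375,330). I squeeze in two stages.

Request:
carry_out([
  [[0,0,0],0,0.42],
  [[0,0,0],0,0.4],
  [[0,0,0],0,0.38],
  [[0,0,0],0,0.36],
  [[0,0,0],0,0.34],
  [[0,0,0],0,0.32],
  [[0,0,0],0,0.3],
  [[0,0,0],0,0.25],
  [[0,0,0],0,0.2],
  [[0,0,0],0,0.2],
  [[0,0,0],0,0.2],
  [[0,0,0],0,0.2],
], grip_force=25)

```text
clock: 20.2
eef_pos: [485.1, -56.8, 70.5]
eef_rot: [-3.142, 0.0, -2.987]
wrist_force: [-0.0, -0.5, -0.7]
finger_gap: 30.1
```

The gap is 30.1 mm, which is closed on the knob, with no side force. I lift 10 mm and look.

Request:
carry_out([
  [[0,0,0],0,0.2],
  [[0,0,-0.3],0,0.2],
  [[0,0,-0.4],0,0.2],
  [[0,0,-0.3],0,0.2],
  [[0,0,0],0,0.2],
  [[0,0,0],0,0.2],
], grip_force=28)

```text
clock: 20.7
eef_pos: [485.2, -56.8, 80.7]
eef_rot: [-3.141, 0.0, -2.987]
wrist_force: [-0.5, 0.6, -1.8]
finger_gap: 30.1
```

```bash
python3 - <<'E'
from h import *
p,d=vision.camera('side'); a=p[200:330,240:380]; cv2.imwrite('pics/s9c.png',cv2.resize(a,None,fx=4.5,fy=4.5,interpolation=cv2.INTER_CUBIC)[:,:,::-1])
E
```

```text
(no output)
```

View pics/s9c.png

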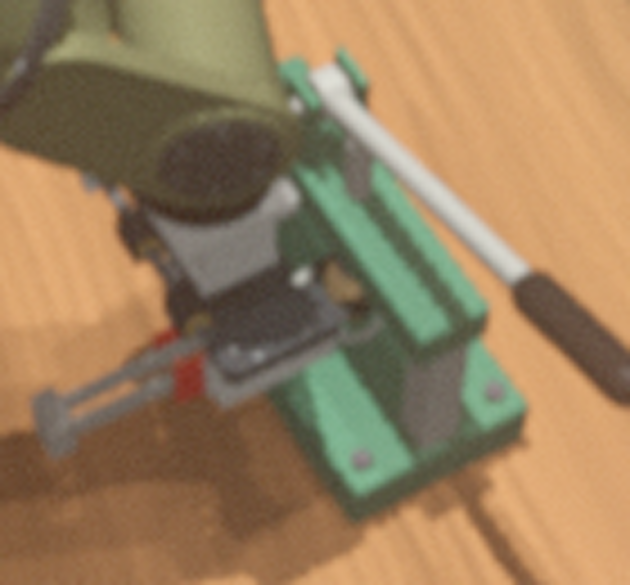

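The knob has come up with the jaws and the ring shows empty at (372,322). I withdraw straight out of the front.

Request:
carry_out([
  [[0.4,0,0],0,0.2],
  [[0.8,0,0],0,0.2],
  [[1,0,0],0,0.2],
  [[1,0,0],0,0.2],
  [[1,0,0],0,0.2],
  [[1,0,0],0,0.2],
  [[1,0,0],0,0.2],
  [[1,0,0],0,0.2],
  [[1,0,0],0,0.2],
  [[1,0,0],0,0.2],
  [[1,0,0],0,0.2],
  [[1,0,0],0,0.2],
  [[0.6,0,0],0,0.2],
  [[0,0,0],0,0.2],
  [[0,0,0],0,0.2],
])

```text
clock: 22.0
eef_pos: [368.6, -75.2, 80.7]
eef_rot: [-3.141, 0.001, -2.987]
wrist_force: [0.1, 0.8, -1.3]
finger_gap: 30.2
```

Request:
carry_out([
  [[0,0,-0.5],0,0.2],
  [[0,0,-1],0,0.2],
  [[0,0,-1.2],0,0.2],
  [[0,0,-1.2],0,0.2],
  [[0,0,-1.2],0,0.2],
  [[0,0,-1.2],0,0.2],
  [[0,0,-1.2],0,0.2],
  [[0,0,-1.2],0,0.2],
  [[0,0,-1.2],0,0.2],
  [[0,0,-0.6],0,0.2],
  [[0,0,0],0,0.2],
])

```text
clock: 22.92
eef_pos: [369.2, -75.1, 186.7]
eef_rot: [-3.141, 0.002, -2.986]
wrist_force: [0.2, 0.2, -1.5]
finger_gap: 30.0
```

Request:
carry_out([
  [[0,0.5,0],0,0.2],
  [[0,1,0],0,0.2],
  [[0,1.2,0],0,0.2],
  [[0,1.2,0],0,0.2],
  [[0,1.2,0],0,0.2],
  [[0,1.2,0],0,0.2],
  [[0,1.2,0],0,0.2],
  [[0,1.2,0],0,0.2],
  [[0,1.2,0],0,0.2],
  [[0,1.2,0],0,0.2],
  [[0,1.2,0],0,0.2],
  [[0,1.2,0],0,0.2],
  [[0,1.2,0],0,0.2],
  [[0,1.2,0],0,0.2],
  [[0,0.6,0],0,0.2],
  [[0,0,0],0,0.2],
  [[0,0,0],0,0.2],
  [[0,0,0],0,0.2],
])

```text
clock: 24.42
eef_pos: [343.0, 87.8, 185.3]
eef_rot: [-3.141, -0.0, -2.987]
wrist_force: [-0.3, -0.3, -2.4]
finger_gap: 30.0
```

```bash
python3 - <<'E'
from h import *
for n in ['side','top']:
    p,d=vision.camera(n); cv2.imwrite(f'pics/{n[0]}10.png',p[:,:,::-1]); np.save(n+'10.npy',d); np.save(n+'10p.npy',p)
E
```

```text
(no output)
```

View pics/s10.png

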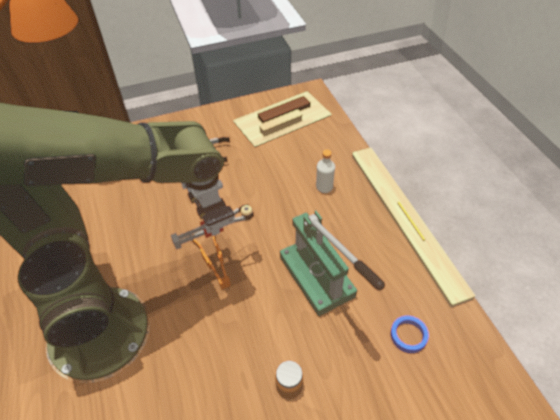

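View pics/t10.png

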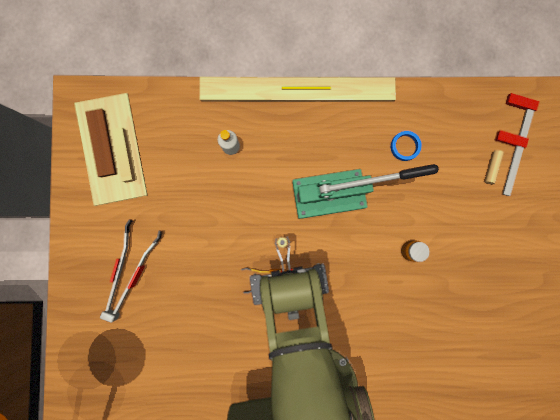

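The tongs hold the knob at (247,211) in the side view and (282,242) in the top view, and the nest is empty. I check the knob's height, distance and insert.

```bash
python3 - <<'E'
from h import *
for n,(r0,c0) in [('side',(196,230)),('top',(228,266))]:
    c=vision.calibration(n); p=np.load(n+'10p.npy'); d=np.load(n+'10.npy'); P=cloud(c,d)
    b=(slice(r0,r0+32),slice(c0,c0+34)); q=P[b].reshape(-1,3)
    H,S,V=cv2.split(cv2.cvtColor(np.ascontiguousarray(p[b]),cv2.COLOR_RGB2HSV)); h=((H>8)&(H<35)&(S>50)).ravel()
    k=q[h&(q[:,2]>130)]; print(n,len(k),np.median(k,0),k.max(0),'dist',np.hypot(*(np.median(k,0)[:2]-[579,-43])))
    if n=='top':
        t=k[k[:,2]>np.median(k[:,2])-6]; print('top face z pct',np.percentile(t[:,2],[5,50,95,100]))
        cen=np.median(k,0)
        for i in range(8,21): print(np.round(P[r0+i,c0+8:c0+24,2]).astype(int))
    cv2.imwrite(f'pics/{n}11.png',cv2.resize(p[b],None,fx=14,fy=14,interpolation=cv2.INTER_NEAREST)[:,:,::-1])
print(manip.read_state())
E
```

```text
side 245 [430.998  89.196 181.97 ] [452.474 123.334 304.293] dist 198.4450014203423
top 129 [437.07   99.7   185.272] [450.117 120.437 190.718] dist 201.26428098887368
top face z pct [180.722 185.484 190.331 190.718]
[                  -4 -9223372036854775808                   -1
                    0                   -3                    3
                    0 -9223372036854775808                    0
                   -4                   -3                   -1
                    3                    1                    0
                   -2]
[ -4  -3   0  -2  -3  -2 185 185 188 189 183 183  -1 182 181  -1]
[  0   6 182   1  -3 183 187 186 190 186 186 188 184 177 185   1]
[ -3  -3 184   0 185 191 189 186 189 187 189 189 186 184 183 184]
[  1  -8 181   0 184 188 189 191 188 191 187 185 188 187 185 184]
[ -1  -5 184 183 187 189 189 191 185 187 190 187 186 183   0 180]
[  2 183 182 185 187 186 190 189 187 188 185 185 190 186 184 179]
[ -4 183 186 179 185 189 186 191 189 187 189 185 187 184  -4 182]
[  0   1 181   2 185 188 187 187 188 190 184 188 190 185  -2 184]
[  4   1 179 179 184 187 186 189 186 190 187 187 185  -3 171 182]
[ -4   3 181 182  -1 182 188 186 185 187 186 183 183   1 179 188]
[ -2  -4   0 181 180  -1  -6 185 187 189 186  -1  -3  -1 179 184]
[ -3  -1   2 183 184   5   0  -1  -1   1   3   5  -6   2  -1 185]
{'clock': 24.5167, 'joints': array([ 0.147, -0.108,  2.071, -0.   ,  1.178, -1.578]), 'qd': array([-0.001, -0.   , -0.001, -0.001,  0.   ,  0.002]), 'effort': array([  0.239, -27.252, -33.814,  -0.012,   0.036,  -0.006]), 'eef_pos': array([343.06 ,  87.634, 185.348]), 'eef_rot': array([-3.142, -0.   , -2.987]), 'wrist_force': array([-0.317,  0.36 , -2.045]), 'moment': array([ 0.037,  0.073, -0.021]), 'finger_gap': 30.02930863701732}<stdin>:10: RuntimeWarning: invalid value encountered in cast
```

View pics/side11.png

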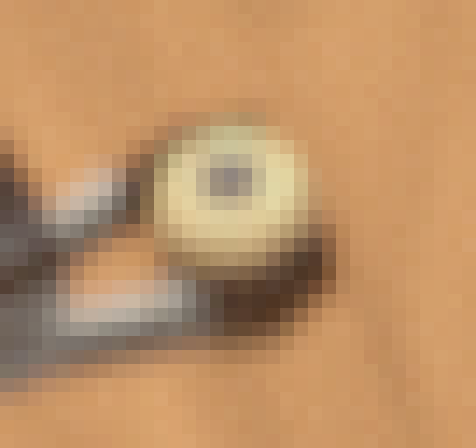

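```bash
python3 -c "
from cell import workorder; print(workorder.sign_off())"
```

```text
the job is handed in; nothing more can be done
None
```

I pressed the insert home, lifted the knob out of the press with the small red tongs and handed the job in at about 24.5 s, still holding the knob.

- **Press:** I pushed the lever down to its stop. At the stop its slope measured 0.318 rad down (0.32 expected) and the push rose to about 23 N. I then let the lever rise, and the side view showed it back up.
- **Tongs and knob:** I carried the tongs open at 6 N into the front of the press and closed them on the knob. The gap between the gripper fingers was 30 mm. I lifted the knob about 10 mm, drew it straight out, raised it and moved it to the side. Only the tong pads touched the knob.
- **Last checks:**
  - The knob's top is at about 188 mm, so its underside is at about 155 mm, above the 100 mm asked.
  - It is about 200 mm horizontally from the nest (150 mm asked).
  - Its top shows no proud insert in the depth picture, within about 2–3 mm of noise.
  - The grip holds at 28 N with the gap steady at 30.0 mm.
  - The glue bottle, tape roll and jar look unmoved in the last views.
- **Disagreement:** The side and top cameras differed by 2 to 4 mm sideways. I aligned the tongs relative to the press within each view, which left at most about 1 mm. No check failed.

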